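Seat a ball bearing in a bench diameter gauge

TASK

Put the ball bearing in the bench diameter gauge so that its outside diameter can be read: set it flat on the front of the gauge's steel table, then nudge it in between the fixed anvil and the sprung spindle and on until it sits fully home against the end stop, with light finger pressure only. When you let go it must stay bearing on all three contacts, anvil, spindle and stop; do not press on the gauge itself, and leave the other tools where they lie.

Things in the scene. Friction and masses are not known exactly. Their poses are not given: they have to be found in the camera images.
- ball_bearing: Ball bearing, bright steel ring with dark seal, lying flat on the worktop left of the gauge: outside diameter 47 mm, 14 mm thick, about 0.13 kg. Origin: centre of its underside.
- gauge: Bench diameter gauge, fixed: grey base, ground steel table with its top 20 mm above the worktop. Origin: on the worktop, below the middle of the line between anvil and spindle. +x: the way the bearing is pushed in (away from the robot, turned up to 0.35 rad), +y: left of that. The table runs from x = -82 to +42 mm, y = -31 to +31 mm; its front part, x under -20 mm, is open, nothing stands beside or before it.
- line (a point): Point on the top of the gauge's table (20 mm above the worktop) above the gauge's origin; axes as the gauge's. With its centre here the bearing would be squeezed tightest. Home lies beyond: its centre then is 3.5 to 9.5 mm further along +x (as the end stop happens to be set) and up to 2 mm to the left.
- set_down (a point): Point on the top of the gauge's table, 50 mm before the line (-x of the gauge): the open place to set the bearing down, with its origin here or 1 mm to the right. From here it slides along the gauge's +x.
- dial (a point): Centre of the dial's face, 36 mm above the worktop, 47 mm across, 88 mm right of the line's middle; its needle follows the spindle. Three dark rod holders, 26 mm wide, 20 mm deep, tops 39 mm above the worktop, have their faces 40 mm left, 40 mm right and 50 mm beyond the line's middle.
- side_anvil: Fixed anvil on the left: steel rod with a ball tip of 14 mm diameter, pointing along the gauge's -y. Origin: centre of the ball, 30.5 mm left (+y) of the line's middle and 7 mm above the table.
- end_stop: Holder of the adjustable end stop, beyond the line. Origin: middle of its front face, 50 mm beyond (+x) the line's middle, 7 mm above the table. Its clamped rod with the same ball tip points back along -x; how far it stands out is set differently each time (ball centre 34 to 39 mm beyond the line) and not measured: feel for it. It does not yield; more than 11 N on it (your push plus 1 to 2 N from the spindle) spoils its setting.
- spindle_tip (a point): Centre of the ball tip (14 mm) of the sprung spindle on the right, facing the side anvil, 7 mm above the table. It is pushed back along the gauge's -y; free it stands 25.5 mm right of the line's middle.
- spindle (a joint): Spindle pushed back, m: 0 free, about 0.005 with the bearing at the line (the tight place), 0.001 to 0.0045 when home, end 0.009. Spring 2.5 N plus 0.7 N/mm. Passing the tight place takes 5 to 12 N, less if it is pushed in short nudges, as the spindle then centres it; then it drops to 1 to 6 N. After it friction holds the bearing wherever it is left: it must be nudged on until it meets the end stop.
- magnet_dish: Bystander: round metal parts dish, 106 mm wide, 24 mm high, two nuts in it. Origin: centre of underside.
- caliper: Bystander: sliding caliper lying flat, 236 mm long, 7 mm high, on the right. Origin: centre of underside.
- clamp_block: Bystander: milled steel block 40x60x28 mm behind the gauge. Origin: centre of underside.
- tape_1: Bystander: roll of black tape lying flat, 62 mm wide, 19 mm high, right of the gauge. Origin: centre of underside.
Mind the look-alikes: they are no part of the job. Of the things that look like the ball_bearing, the smaller one is meant. There is more than one size of the gauge; the job needs the larger.

How it is judged (in metres and radians):
On the way:
1. the bearing lies flat on the gauge's table in front of the anvil and spindle (angle between ball_bearing's own z axis and vertical below 0.1 rad and z of ball_bearing in the frame of line between -0.002 and 0.0025 m and x of ball_bearing in the frame of line between -0.09 and -0.015 m and y of ball_bearing in the frame of line between -0.03 and 0.03 m), for 0.1 s.
At the end, for the whole second after the job is handed in: The bearing is at rest, flat on the table, its centre 1 to 15 mm beyond the line from anvil to spindle, and bears on all three contacts at once: at least 0.4 N on the side anvil, 0.4 N on the end stop and 0.8 N on the spindle (x of ball_bearing in the frame of line between 0.001 and 0.015 m and z of ball_bearing in the frame of line between -0.002 and 0.0025 m and angle between ball_bearing's own z axis and vertical below 0.06 rad and linear speed of ball_bearing below 0.005 m/s and contact force between ball_bearing and side_anvil above 0.4 N and contact force between ball_bearing and end_stop above 0.4 N and contact force between ball_bearing and spindle above 0.8 N); the robot touches nothing.
It fails at once if the bearing is forced against the end stop (over 11 N) (contact force between ball_bearing and end_stop above 11 N).
It fails at once if the bearing is forced against the side anvil or the spindle (over 25 N) (contact force between ball_bearing and side_anvil above 25 N or contact force between ball_bearing and spindle above 25 N).
It fails at once if the robot presses on the gauge (over 12 N) (contact force between any of the arm, the fingers and gauge above 12 N).
It fails at once if another tool is moved by more than 20 mm (distance of any of magnet_dish, caliper, clamp_block, tape_1 from where it was at the start of the episode above 0.02 m).
It also fails if it takes over 72 s, if anything falls off the work surface, if the arm or the gripper's body presses on something with over 40 N, if the wrist force passes 120 N, or if a joint passes its speed limit or range.

ROBOT

A 6-joint arm with a two-finger parallel gripper is mounted at the origin on a cart in front of the work surface, level with it; the furniture and walls round the work are solid. World frame = base frame: x ahead of the robot, y to its left, z up, the work surface at z = 0. Lengths are in m, angles in degrees, forces in N, time in s.
With the tool pointing down it reaches from about 0.4 to 0.825 m from the base axis. Payload 7 kg.
Tool frame: the origin (TCP) lies on the centre line of the jaws, within the pads' length; the fingertips stand 11 mm ahead of it and the grasp point (between the pads) lies 8 mm behind it; z points along the fingers, y is the line along which they close (so a half turn about z gives the same grasp; the last joint's range is limited). The gripper opens to 88 mm and grips with 3 to 60 N. Pads are 19 mm wide; open, the fingers measure 130 mm over their backs; the gripper's body (78 mm by 193 mm) begins 47 mm behind the grasp point.
Start: joints at [81.423, 20.546, 0.682, 0, -70.136, -16.507], TCP at [0.286, 0.611, 0.238] pointing down, gripper open.
Joint ranges: [-176.03, 176.03], [-82.01, 121.73], [-58.28, 71.71], [-173.87, 95.51], [-174.79, -0.11], [-173.66, 173.66]. Speed limits (degrees/s): [136.94, 136.94, 172.46, 180, 180, 180].

INTERFACE

Orientations are given as [roll, pitch, yaw] about the fixed x, y, z axes, in that order (R = Rz(yaw) Ry(pitch) Rx(roll)).
In Python, from plant import r, capture, camera_model, job gives the robot as it stands.
- The arm moves only by the tool drive_tool, never from a script. Its argument "increments" is a list that holds one entry, the list of rows, each a list of 5 numbers: the gripper's target within -1 to 1 (fully open at 1, half-way at 0, shut at -1), then the shift along the tool's x, y, z scaled (see below), then the turn about the tool's z scaled (see below). In form: [[[gripper, tx, ty, tz, roll], ...]]. A call has 1 to 5 rows; each row is the pose to reach, as a shift and turn from the pose commanded when the call began, along the tool's axes at that moment, turning the shorter way round; what a row does not reach only later rows make up. The controller multiplies each number of a shift by 120 mm and each number of a turn by 360 degrees. A row lasts 1/8 s, in which the tool goes at most 62.5 mm and 10.7 degrees, less where a joint would pass 70% of its speed; a pose out of reach is approached as far as the arm can. A call with a number of a shift or a turn outside -1 to 1 is refused whole. A call with a gripper value outside its range is refused whole. The fingers move at their own pace and stop on an object; "squeeze" is the grip in N (left out, the last holds). Time passes only in rows, so rows that repeat a pose let the fingers close. It gives the time, the measured TCP pose, the force, the opening and the grip force at its end, in the units of the state.
- r.get_state(): the state, without advancing time (a new reading comes with each control period).
- capture(name): name is "side" or "top" or "wrist"; returns the picture (420x560x3 uint8, red, green, blue); there is no depth.
- camera_model(name): a dict with "camera_matrix" (3x3 intrinsics, pixels), "rvec" (rotation vector, rad) and "tvec" (3), from world to camera coordinates, as OpenCV has them. Camera axes: x right, y down, z forward; pixel columns grow to the right and rows downward; lengths in m; the calibration is good to about 2 mm. The wrist camera is an equidistant fisheye: a pixel r from the principal point sees the ray r / f radians off the axis. A picture is of the moment at which its call begins: read the wrist's pose just before it. camera_model takes no time and is no camera call; for the wrist camera it gives the pose at the moment of the call.
- job.close_job(): hands the job in; it is judged then, once.
The state is a dict: "time_s": time; "joints": joint angles; "qd": joint speeds; "joint_torque": joint torques, N m; "tcp_pos": TCP position; "eef_rot": TCP orientation; "contact_force": force on the tool from outside, world axes, zero at the start; "moment": the same for the moment, N m; "gripper_width": finger opening in m; "gripper_force": force on a finger pad.
Only numpy, scipy, OpenCV 4.12 (cv2) and the standard library are available. Lean on these libraries where they do the work, as an engineer would, in place of code of your own. Each camera call takes 0.05 s, during which the arm holds its last target. There are 200 camera calls.

## Working session

There is one attempt and no reset: what is moved stays moved. The work goes in short steps, Python scripts to look and compute and a tool call to move; the robot and the scene stay as the last step left them, time stands still between calls to the robot, and variables do not carry over. Pictures are saved under pics/ and viewed, at most 10 in all, crops included, and the job is handed in when it is done.

Besides the shell and the picture viewer there is one more tool, called after "Request:" as a command line: name --argument value ..., lists and objects as JSON in quotes. drive_tool: Moves the arm, as the interface text tells. Its arguments: {"type":"object","properties":{"increments":{"type":"array"},"squeeze":{"type":"number"}},"required":["increments"]}

```bash
mkdir -p pics; ls
python3 - <<'E'
from plant import r,capture,camera_model
import cv2
s=r.get_state();print(s)
for n in("top","side"):
    cv2.imwrite(f"pics/{n}0.png",cv2.resize(capture(n)[:,:,::-1],(800,600),interpolation=cv2.INTER_CUBIC));print(camera_model(n))
E
```

```text
pics
{'time_s': 0.0, 'joints': array([ 8.14229427e+01,  2.05921808e+01,  6.33791884e-01, -1.95934911e-02,
       -7.01356996e+01, -1.65071116e+01]), 'qd': array([-0.02997199,  0.03107737, -0.00100343, -0.05162775, -0.047445  ,
       -0.08815572]), 'joint_torque': array([-1.51809985e-03, -5.82716274e+01,  2.93045425e+01,  6.99707955e+00,
        6.85101666e-03, -1.68971201e-04]), 'tcp_pos': array([0.28599001, 0.61090234, 0.23661605]), 'eef_rot': array([ 1.79904556e+02, -9.07640891e-03, -2.50908342e+01]), 'contact_force': array([-0.87778035,  0.35365719,  0.14498587]), 'moment': array([-0.01010031,  0.03573358,  0.01367668]), 'gripper_force': 0.0, 'gripper_width': 0.08770100810805323}
{'camera_matrix': array([[492.98784152,   0.        , 290.40004149],
       [  0.        , 492.98784152, 217.00151974],
       [  0.        ,   0.        ,   1.        ]]), 'rvec': array([ 2.12555659, -2.0973341 ,  0.22537268]), 'tvec': array([0.15338274, 0.6518438 , 1.57529658])}
{'camera_matrix': array([[443.51782978,   0.        , 276.58415508],
       [  0.        , 443.51782978, 212.26776433],
       [  0.        ,   0.        ,   1.        ]]), 'rvec': array([ 1.93636868, -1.00427872,  0.55197486]), 'tvec': array([-0.24808485,  0.39350933,  0.85128217])}
```

View pics/top0.png

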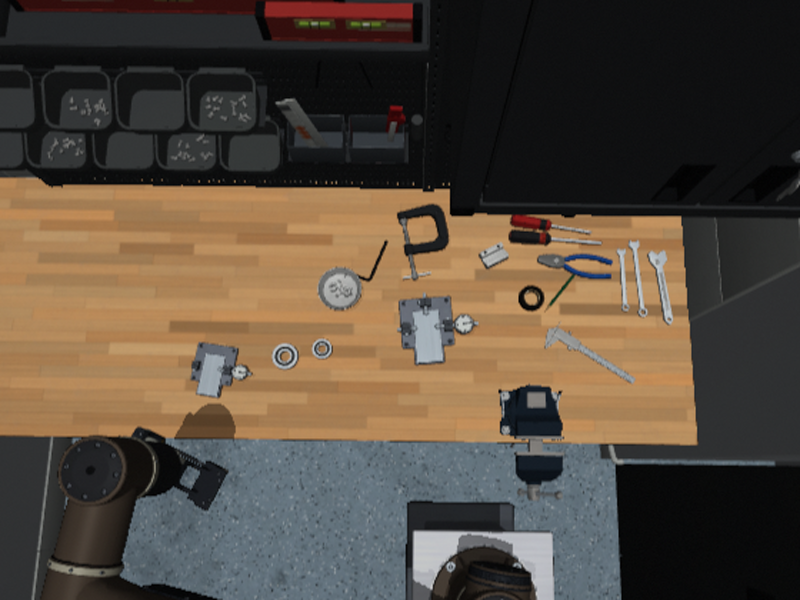

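View pics/side0.png

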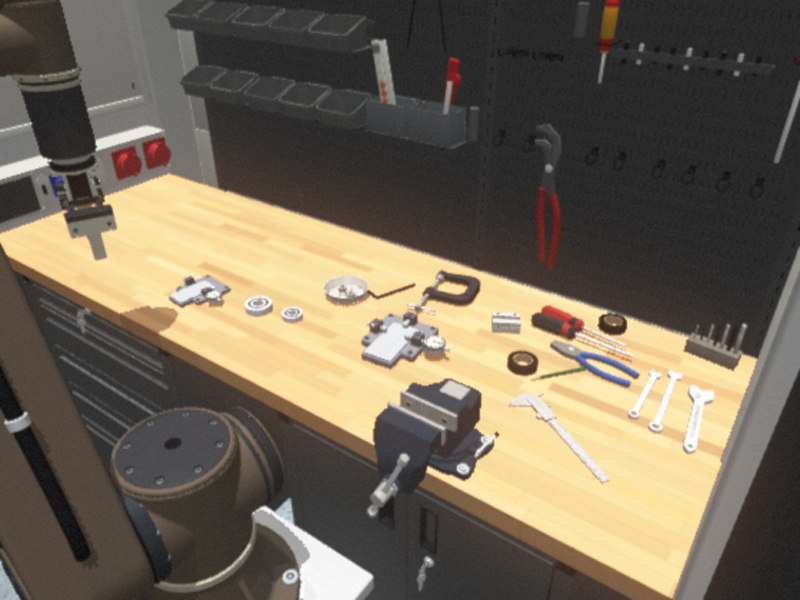

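The picture shows these candidates (top view, 800-px picture). Rings are at (285,355), the larger, and (322,348), the smaller. Gauges are at (425,328), the larger, and (215,368), the smaller. The tape roll is at (531,298). I choose the smaller ring at (322,348) and the larger gauge at (425,328), and check both in a crop.

```bash
cat > h.py <<'E'
import numpy as np,cv2
from plant import r,capture,camera_model
def ray(n,px):
    m=camera_model(n);K=m['camera_matrix'];R=cv2.Rodrigues(m['rvec'])[0];c=-R.T@m['tvec'].ravel()
    px=np.atleast_2d(px).astype(float)
    x=(px-[K[0,2],K[1,2]])/[K[0,0],K[1,1]]
    if n=='wrist':
        t=np.linalg.norm(x,axis=1,keepdims=True);x=x/np.maximum(t,1e-9)
        d=np.hstack([x*np.sin(t),np.cos(t)])
    else: d=np.hstack([x,np.ones((len(x),1))])
    return c,d@R
def at(n,px,z):
    c,d=ray(n,px);return c+d*((np.asarray(z)-c[2])/d[:,2])[:,None]
def proj(n,P):
    m=camera_model(n);K=m['camera_matrix'];R=cv2.Rodrigues(m['rvec'])[0]
    p=np.atleast_2d(P)@R.T+m['tvec'].ravel()
    if n=='wrist':
        h=np.linalg.norm(p[:,:2],axis=1,keepdims=True);x=p[:,:2]/h*np.arctan2(h,p[:,2:])
    else: x=p[:,:2]/p[:,2:]
    return x*[K[0,0],K[1,1]]+[K[0,2],K[1,2]]
def crop(n,x0,y0,w,hh,k,f):
    im=capture(n)[y0:y0+hh,x0:x0+w,::-1];cv2.imwrite(f,cv2.resize(im,None,fx=k,fy=k,interpolation=cv2.INTER_CUBIC))
E
python3 - <<'E'
from h import *
crop('top',210,200,130,62,6,'pics/c1.png')
print(at('top',np.array([[322,348],[285,355],[425,328],[464,324],[341,289]])/1.42857,[.014,.014,.02,.036,.024]))
E
```

```text
[[0.56568762 0.3822379  0.014     ]
 [0.54766682 0.46953452 0.014     ]
 [0.61642176 0.13720945 0.02      ]
 [0.62433934 0.04505957 0.036     ]
 [0.70861138 0.34092656 0.024     ]]
```

View pics/c1.png

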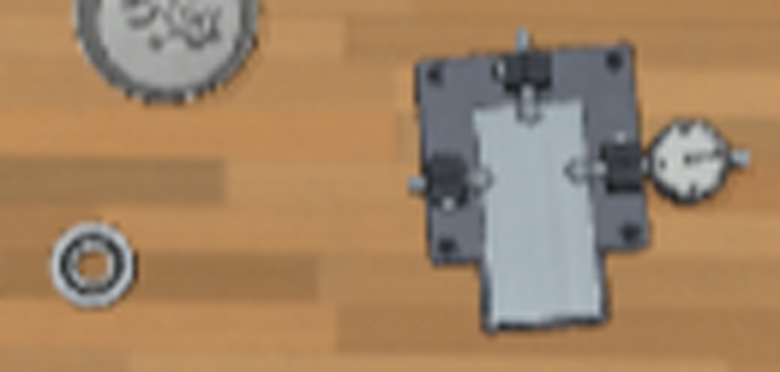

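The crop shows the small ring at (93,265), about 83 px wide, which is 47 mm, with a dark seal. The larger gauge has its table corners at (474,112), (582,98), (606,318) and (488,330), the anvil ball at (482,180), the spindle tip at (576,170) and the dial at (690,160).

```bash
cat >> h.py <<'E'
from scipy.optimize import least_squares
def fitg(n,px,G,x0=(.62,.137,.1)):
    # G: points in gauge frame (m, z above worktop)
    G=np.asarray(G,float);px=np.asarray(px,float)
    def w(p):
        c,s=np.cos(p[2]),np.sin(p[2]);return np.c_[p[0]+c*G[:,0]-s*G[:,1],p[1]+s*G[:,0]+c*G[:,1],G[:,2]]
    f=least_squares(lambda p:(proj(n,w(p))-px).ravel(),x0,loss='soft_l1',x_scale=[.01,.01,.1])
    return f.x,(proj(n,w(f.x))-px).round(1)
E
python3 - <<'E'
from h import *
px=np.array([[474,112],[582,98],[606,318],[488,328],[484,180],[574,170],[690,160]])/6+[210,200]
G=[[.042,.031,.02],[.042,-.031,.02],[-.082,-.031,.02],[-.082,.031,.02],[0,.0305,.027],[0,-.0255,.027],[0,-.088,.036]]
print(fitg('top',px,G))
b=at('top',np.array([[93,265]])/6+[210,200],.014)[0];print(b)
s=r.get_state()
R=cv2.Rodrigues(np.array([0,0,0.]))[0]
from scipy.spatial.transform import Rotation as Ro
R=Ro.from_euler('xyz',s['eef_rot'],degrees=True).as_matrix();print(R.round(3))
print('tool shift mm to above bearing z.15',R.T@(np.r_[b[:2],.15]-s['tcp_pos'])*1000)
E
```

```text
(array([0.61613013, 0.13203293, 0.10121919]), array([[-0.1, -0.2],
       [-0.1,  0.6],
       [-0.6, -0.3],
       [ 0.8, -0.4],
       [-0.5,  0.1],
       [ 0.9,  0.3],
       [-0. , -0.1]]))
[0.56374299 0.38181932 0.014     ]
[[ 0.906 -0.424 -0.   ]
 [-0.424 -0.906 -0.001]
 [ 0.     0.001 -1.   ]]
tool shift mm to above bearing z.15 [348.67191913  89.70600268  87.01721213]
```

Request:
drive_tool --increments '[[[0.45,0.49,0.13,0.05,0],[0.45,0.97,0.25,0.1,0],[0.45,0.97,0.25,0.1,0]]]' --squeeze 15

```text
time_s: 0.52
tcp_pos: [0.3813, 0.5318, 0.2248]
eef_rot: [179.9, -0.0, -25.3]
contact_force: [-1.0, 0.7, -0.2]
gripper_width: 0.0655
gripper_force: 0.0
```

Request:
drive_tool --increments '[[[0.45,0.49,0.13,0.05,0],[0.45,0.97,0.25,0.1,0],[0.45,0.97,0.25,0.1,0]]]'

```text
time_s: 0.9
tcp_pos: [0.4736, 0.4557, 0.2126]
eef_rot: [179.9, 0.0, -25.3]
contact_force: [-1.2, 0.7, -0.2]
gripper_width: 0.0633
gripper_force: 0.0
```

Request:
drive_tool --increments '[[[0.45,0.49,0.13,0.05,0],[0.45,0.9,0.25,0.1,0],[0.45,0.9,0.25,0.1,0],[0.45,0.9,0.25,0.1,0]]]'

```text
time_s: 1.4
tcp_pos: [0.5564, 0.3858, 0.2014]
eef_rot: [180.0, 0.0, -25.1]
contact_force: [-0.2, 0.7, -0.3]
gripper_width: 0.0633
gripper_force: 0.0
```

Run:
```python
from h import *
print(proj('wrist',[[.5637,.3818,.014],[.616,.132,.02],[.566,.127,.02]]),-cv2.Rodrigues(camera_model('wrist')['rvec'])[0].T@camera_model('wrist')['tvec'])
cv2.imwrite('pics/w1.png',cv2.resize(capture('wrist')[:,:,::-1],(800,600),interpolation=cv2.INTER_CUBIC))
```

```text
[[283.8912059  176.51260281]
 [468.59371338  47.5220109 ]
 [486.50818327  87.9073853 ]] [0.62941631 0.35072603 0.34919235]
```

View pics/w1.png

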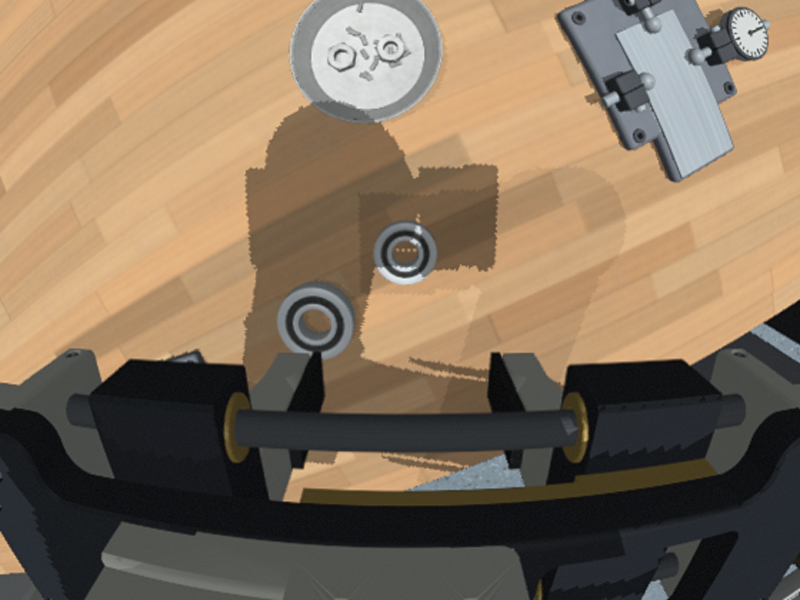

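The small ring is at (405,252) in the 800-px picture, 0.4 px from the projection of my estimate. The gauge is at the upper right. Next I work out the descent.

```bash
cat >> h.py <<'E'
from scipy.spatial.transform import Rotation as Ro
def shift(P):
    s=r.get_state();R=Ro.from_euler('xyz',s['eef_rot'],degrees=True).as_matrix()
    d=R.T@(np.asarray(P)-s['tcp_pos']);return d*1000,d/.12
def gw(x,y,z,g): c,s=np.cos(g[2]),np.sin(g[2]);return np.r_[g[0]+c*x-s*y,g[1]+s*x+c*y,z]
E
python3 - <<'E'
from h import *
px=np.array([[748,34],[646,80],[697,56],[652,22],[676,181],[733,150]])/1.42857
G=[[0,-.088,.036],[0,.0305,.027],[0,-.0255,.027],[.0365,0,.027],[-.082,.031,.02],[-.082,-.031,.02]]
print(fitg('wrist',px,G)); print(at('wrist',[[283.5,176.4]],.014))
print(shift([.5636,.3818,.013]))
E
```

```text
(array([0.61608499, 0.13322762, 0.07202737]), array([[ 1.9,  0.4],
       [-1.3, -0. ],
       [-1. ,  0.6],
       [ 0.4,  1.3],
       [ 2.1, -2.4],
       [-1.2, -1. ]]))
[[0.56369728 0.38261975 0.014     ]]
(array([  8.7640759 ,   0.85843034, 188.59133421]), array([0.07303397, 0.00715359, 1.57159445]))
```

Request:
drive_tool --increments '[[[0.45,0.04,0,0.45,0],[0.45,0.073,0.007,0.9,0],[0.45,0.073,0.007,0.9,0],[0.45,0.073,0.007,0.9,0]]]'

```text
time_s: 1.95
tcp_pos: [0.5648, 0.3825, 0.0958]
eef_rot: [-179.9, -0.1, -25.0]
contact_force: [0.5, 1.0, 1.2]
gripper_width: 0.0633
gripper_force: 0.0
```

```bash
python3 -c "
from h import *
print(shift([.5636,.3820,.013]))"
```

```text
(array([-0.94815255,  1.11939043, 82.78991948]), array([-0.00790127,  0.00932825,  0.689916  ]))
```

Request:
drive_tool --increments '[[[0.45,0,0,0.3,0],[0.45,-0.005,0.008,0.6,0],[0.45,-0.005,0.008,0.66,0],[0.45,-0.005,0.008,0.66,0]]]'

```text
time_s: 2.45
tcp_pos: [0.5642, 0.3814, 0.0165]
eef_rot: [-179.9, -0.1, -25.0]
contact_force: [-0.4, 0.1, 0.8]
gripper_width: 0.0636
gripper_force: 0.0
```

Request:
drive_tool --increments '[[[-0.3,0,0,0,0],[-0.3,0,0,0,0],[-0.3,0,0,0,0]]]' --squeeze 12

```text
time_s: 2.82
tcp_pos: [0.5642, 0.3812, 0.0159]
eef_rot: [-179.8, -0.1, -25.1]
contact_force: [0.0, 0.9, 6.1]
gripper_width: 0.046
gripper_force: 12.0
```

Request:
drive_tool --increments '[[[-0.3,0,0,-0.2,0],[-0.3,0,0,-0.5,0],[-0.3,0,0,-0.7,0],[-0.3,0,0,-0.7,0],[-0.3,0,0,-0.7,0]]]'

```text
time_s: 3.45
tcp_pos: [0.5626, 0.3796, 0.0972]
eef_rot: [179.9, 0.1, -25.1]
contact_force: [-0.2, 0.7, -2.2]
gripper_width: 0.0461
gripper_force: 12.0
```

```bash
python3 -c "
from h import *
g=(.6161,.1325,.098)
print(r.get_state()['tcp_pos'],r.get_state()['contact_force'],shift(gw(-.06,-.0005,.1,g)), r.get_state()['joints'])"
```

```text
[0.56256136 0.37963421 0.09717712] [-0.16796463  0.72827449 -2.19126668] (array([102.02410015, 232.14952165,  -2.57461762]), array([ 0.85020083,  1.93457935, -0.02145515])) [ 5.04100908e+01  2.71682982e+01 -8.40502150e+00 -4.06872565e-02
 -5.45241513e+01  1.45043239e+01]
```

Request:
drive_tool --increments '[[[-0.3,0.21,0.48,0,0],[-0.3,0.42,0.96,0,0],[-0.3,0.42,0.96,0,0]]]'

```text
time_s: 3.82
tcp_pos: [0.5584, 0.2499, 0.0967]
eef_rot: [179.8, 0.1, -25.3]
contact_force: [0.2, 0.6, -2.3]
gripper_width: 0.0458
gripper_force: 12.0
```

Request:
drive_tool --increments '[[[-0.3,0.21,0.48,-0.05,-0.028],[-0.3,0.42,0.96,-0.05,-0.056],[-0.3,0.42,0.96,-0.05,-0.085],[-0.3,0.42,0.96,-0.05,-0.085],[-0.3,0.42,0.96,-0.05,-0.085]]]'

```text
time_s: 4.45
tcp_pos: [0.5569, 0.1295, 0.1037]
eef_rot: [180.0, 0.0, 5.3]
contact_force: [0.4, 0.2, -1.0]
gripper_width: 0.046
gripper_force: 12.0
```

Run:
```python
from h import *
g=(.6161,.1325,.098)
G=[[0,-.088,.036],[0,.0305,.027],[0,-.0255,.027],[.0365,0,.027],[-.082,.031,.02],[-.082,-.031,.02]]
print(proj('wrist',[gw(*p,g) for p in G])*1.42857)
im=capture('wrist');cv2.imwrite('pics/w2.npy.png',im[:,:,::-1])
cv2.imwrite('pics/w2.png',cv2.resize(im[:,:,::-1],(800,600),interpolation=cv2.INTER_CUBIC))
```

```text
[[590.54876936 203.76748831]
 [347.52160614 198.35375749]
 [463.12928334 197.86958685]
 [410.26293939 122.24648583]
 [353.8876946  348.49996831]
 [467.13287723 348.00066636]]
```

View pics/w2.png

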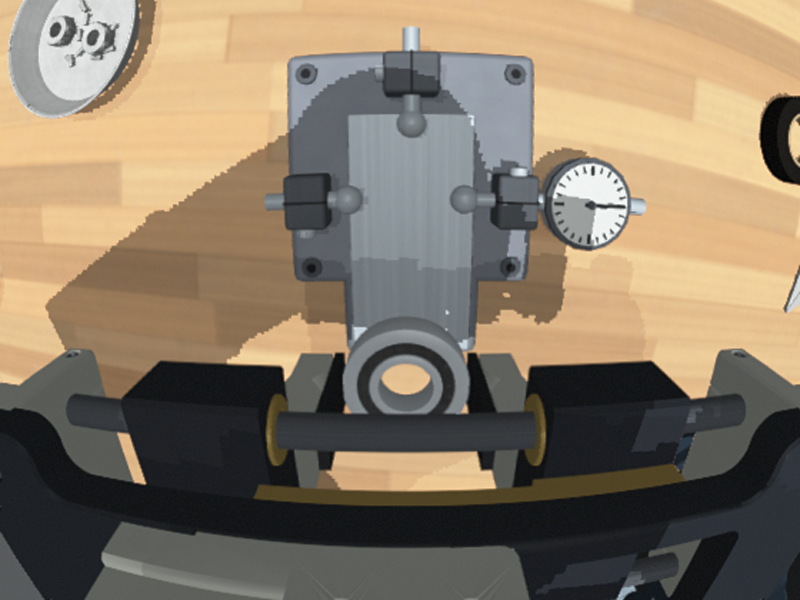

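Run:
```python
from h import *
G=[[0,-.088,.036],[0,.0305,.027],[0,-.0255,.027]]
px=np.array([[588,204],[349,199],[464,199]])/1.42857
g,e=fitg('wrist',px,G);print(g,e)
s=r.get_state();R=Ro.from_euler('xyz',s['eef_rot'],degrees=True).as_matrix()
# bearing: underside 5mm beyond tips -> top at 16-14=+2mm in tool z
c=[s['tcp_pos']+R@[0,0,.002]+R@(.0235*np.array([np.cos(a),np.sin(a),0])) for a in np.arange(0,6.28,.1)]
p=proj('wrist',c)*1.42857;print('outer x range',p[:,0].min(),p[:,0].max(),'y',p[:,1].min(),p[:,1].max())
c=[s['tcp_pos']+R@[0,0,.016]+R@(.0235*np.array([np.cos(a),np.sin(a),0])) for a in np.arange(0,6.28,.1)]
p=proj('wrist',c)*1.42857;print('lower rim',p[:,0].min(),p[:,0].max(),'y',p[:,1].min(),p[:,1].max())
print(shift(gw(-.05,-.0005,.06,g)),np.degrees(g[2]),s['eef_rot'])
```

```text
[0.61572726 0.13241161 0.10064887] [[ 2.   0.2]
 [-0.6  0.2]
 [-0.3 -0.3]]
outer x range 340.8587130146365 469.26504679932094 y 322.9255867879884 435.7322941891174
lower rim 345.4072968631365 464.8530066839581 y 309.54907913912524 416.60079164155485
(array([ 8.90922262,  3.55440415, 43.80150741]), array([0.07424352, 0.02962003, 0.36501256])) 5.766755423324502 [1.79982813e+02 3.84550539e-02 5.38220311e+00]
```

The gauge's tips, dial and stop lie within 1–2 px of the projection. The held bearing shows the same +1.5 px sideways offset, so it is relatively aligned. I descend in two stages.

Request:
drive_tool --increments '[[[-0.3,0.05,0.02,0.1,-0.001],[-0.3,0.09,0.03,0.25,-0.001],[-0.3,0.09,0.03,0.36,-0.001],[-0.3,0.09,0.03,0.36,-0.001],[-0.3,0.09,0.03,0.36,-0.001]]]'

```text
time_s: 5.12
tcp_pos: [0.5681, 0.1263, 0.0612]
eef_rot: [180.0, 0.0, 5.9]
contact_force: [-0.2, -1.1, -2.2]
gripper_width: 0.0459
gripper_force: 12.0
```

```bash
python3 -c "
from h import *
g=(.6159,.1324,.1)
print(r.get_state()['tcp_pos'],r.get_state()['contact_force'],shift(gw(-.048,-.0005,.0365,g)))"
```

```text
[0.56811656 0.12631033 0.06115248] [-0.17991646 -1.09131136 -2.15940855] (array([ 0.15671722, -0.79361242, 24.65230695]), array([ 0.00130598, -0.00661344,  0.20543589]))
```

Request:
drive_tool --increments '[[[-0.3,0,-0.007,0.08,0],[-0.3,0,-0.007,0.14,0],[-0.3,0,-0.007,0.18,0],[-0.3,0,-0.007,0.19,0],[-0.3,0,-0.007,0.19,0]]]'

```text
time_s: 5.75
tcp_pos: [0.568, 0.1271, 0.0383]
eef_rot: [180.0, 0.0, 5.9]
contact_force: [-0.0, 0.7, -1.6]
gripper_width: 0.0459
gripper_force: 12.0
```

Request:
drive_tool --increments '[[[-0.3,0,0,0.006,0],[-0.3,0,0,0.012,0],[-0.3,0,0,0.012,0]]]'

```text
time_s: 6.12
tcp_pos: [0.5679, 0.1271, 0.037]
eef_rot: [-180.0, -0.0, 5.9]
contact_force: [0.7, -0.8, -1.9]
gripper_width: 0.0457
gripper_force: 12.0
```

Request:
drive_tool --increments '[[[-0.3,0,0,0.004,0],[-0.3,0,0,0.008,0],[-0.3,0,0,0.008,0]]]'

```text
time_s: 6.5
tcp_pos: [0.568, 0.1271, 0.036]
eef_rot: [180.0, -0.0, 5.9]
contact_force: [-1.2, -0.9, -0.8]
gripper_width: 0.0455
gripper_force: 12.0
```

Request:
drive_tool --increments '[[[-0.3,0,0,0.004,0],[-0.3,0,0,0.004,0]]]'

```text
time_s: 6.75
tcp_pos: [0.5681, 0.1271, 0.0359]
eef_rot: [-180.0, -0.0, 5.9]
contact_force: [-2.1, 0.3, 4.7]
gripper_width: 0.046
gripper_force: 12.0
```

Request:
drive_tool --increments '[[[0.5,0,0,0,0],[0.5,0,0,0,0],[0.5,0,0,0,0]]]'

```text
time_s: 7.12
tcp_pos: [0.5679, 0.1271, 0.0353]
eef_rot: [180.0, 0.0, 5.9]
contact_force: [0.4, 0.7, -0.0]
gripper_width: 0.0647
gripper_force: 0.0
```

Request:
drive_tool --increments '[[[0.5,0,0,-0.15,0],[0.5,0,0,-0.35,0],[0.5,-0.2,0,-0.4,0],[0.5,-0.38,0,-0.4,0],[0.5,-0.38,0,-0.4,0]]]'

```text
time_s: 7.75
tcp_pos: [0.5214, 0.1222, 0.0837]
eef_rot: [-180.0, 0.0, 5.9]
contact_force: [1.2, 0.8, -0.4]
gripper_width: 0.0657
gripper_force: 0.0
```

Request:
drive_tool --increments '[[[-1,0,0,0,0],[-1,0,0,0,0],[-1,0,0,0,0],[-1,0,0,0,0]]]'

```text
time_s: 8.25
tcp_pos: [0.5227, 0.1224, 0.0833]
eef_rot: [180.0, 0.0, 5.9]
contact_force: [1.0, -0.1, 0.1]
gripper_width: 0.0315
gripper_force: 0.0
```

Run:
```python
from h import *
g=(.6159,.1324,.1)
s=r.get_state();print(s['tcp_pos'],s['contact_force'],s['gripper_width'])
cs=lambda z:[gw(-.05+.0235*np.cos(a),-.0005+.0235*np.sin(a),z,g) for a in np.arange(0,6.28,.1)]
k=4;x0,y0=190,100;w,h=190,150
for z in(.034,.02):
    p=(proj('wrist',cs(z))-[x0,y0])*k;print(z,p.min(0),p.max(0))
G=[[0,-.088,.036],[0,.0305,.027],[0,-.0255,.027],[.0365,0,.027],[-.082,.031,.02],[-.082,-.031,.02]]
print((proj('wrist',[gw(*q,g) for q in G])-[x0,y0])*k)
crop('wrist',x0,y0,w,h,k,'pics/w3.png')
```

```text
[0.52270377 0.12240469 0.08326772] [ 1.02765538 -0.09430893  0.14822353] 0.03145093011043066
0.034 [222.48482871 118.44188254] [526.48768611 416.73867647]
0.02 [232.24735991 112.53525645] [516.99821568 392.38957   ]
[[ 935.12433926  -25.95153552]
 [ 175.34078834  -50.20389142]
 [ 537.38063156  -50.37191257]
 [ 372.99214138 -280.08300457]
 [ 190.747743    439.69143489]
 [ 551.55158921  440.88661051]]
```

View pics/w3.png

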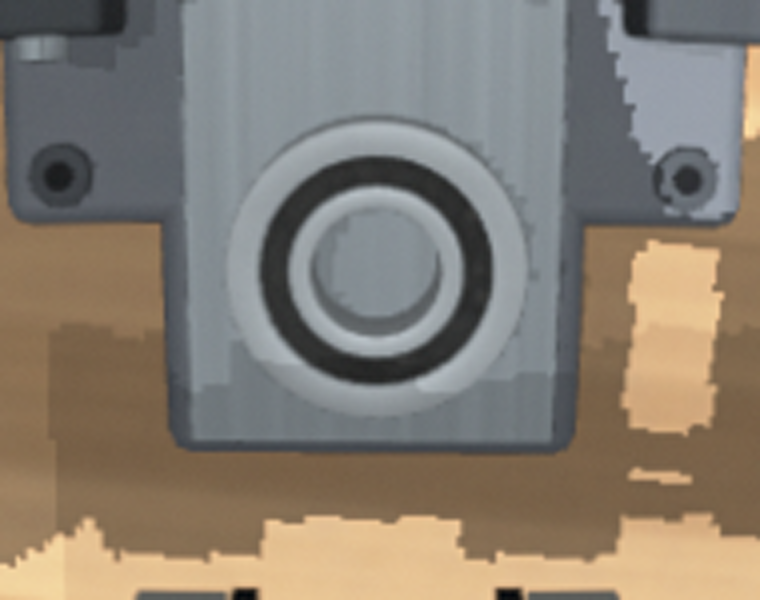

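The bearing lies flat on the table's front, spanning x 226–528 and y 116–415 in the crop, which is within 3 px of the set_down projection. I shut the fingers and go down behind it.

```bash
python3 -c "
from h import *
g=(.6159,.1324,.1)
print(shift(gw(-.092,-.0007,.034,g)))"
```

```text
(array([ 1.80147549,  0.05626065, 49.31090654]), array([0.0150123 , 0.00046884, 0.41092422]))
```

Request:
drive_tool --increments '[[[-1,0,0,0.1,0],[-1,0,0,0.2,0],[-1,0,0,0.3,0],[-1,0,0,0.4,0],[-1,0,0,0.4,0]]]'

```text
time_s: 8.93
tcp_pos: [0.5218, 0.122, 0.0341]
eef_rot: [179.9, 0.1, 5.9]
contact_force: [0.2, 0.1, -0.2]
gripper_width: 0.0003
gripper_force: 0.0
```

```bash
python3 -c "
from h import *
g=(.6159,.1324,.1)
print(shift(gw(-.086,-.0007,.034,g)),r.get_state()['contact_force'],r.get_state()['gripper_width'])"
```

```text
(array([ 8.65851671, -0.24292718,  0.12612301]), array([ 0.07215431, -0.00202439,  0.00105103])) [ 0.19993711  0.09084319 -0.21647528] 0.00033054698525785385
```

Request:
drive_tool --increments '[[[-1,0.05,0,0,0],[-1,0.09,0,0,0],[-1,0.12,0,0,0],[-1,0.16,0,0,0],[-1,0.2,0,0,0]]]'

```text
time_s: 9.55
tcp_pos: [0.5468, 0.1249, 0.0356]
eef_rot: [-180.0, -0.0, 5.9]
contact_force: [-0.9, -0.6, 0.8]
gripper_width: 0.0001
gripper_force: 0.4
```

Request:
drive_tool --increments '[[[-1,0.04,0,0,0],[-1,0.08,0,0,0],[-1,0.12,0,0,0],[-1,0.15,0,0,0],[-1,0.15,0,0,0]]]'

```text
time_s: 10.18
tcp_pos: [0.5647, 0.1268, 0.0354]
eef_rot: [-180.0, -0.0, 5.9]
contact_force: [-0.0, -0.6, 0.9]
gripper_width: 0.0006
gripper_force: 0.0
```

```bash
cat > st.py <<'E'
from h import *
g=(.6159,.1324,.1)
s=r.get_state();c,n=np.cos(g[2]),np.sin(g[2]);d=s['tcp_pos'][:2]-g[:2]
print('tcp in gauge mm',(1000*(c*d[0]+n*d[1])).round(2),(1000*(-n*d[0]+c*d[1])).round(2),'z',s['tcp_pos'][2]);f=s['contact_force']
print('bearing x est',1000*(c*d[0]+n*d[1])+9.5+23.5,'Fx,Fy',c*f[0]+n*f[1],-n*f[0]+c*f[1],s['time_s'])
E
python3 st.py
```

```text
tcp in gauge mm -51.49 -0.44 z 0.03542741523920487
bearing x est -18.488827785531697 Fx,Fy -0.07920508557264255 -0.5822267707435413 10.175
```

Request:
drive_tool --increments '[[[-1,0.012,0,0,0],[-1,0.025,0,0,0],[-1,0.037,0,0,0],[-1,0.05,0,0,0],[-1,0.05,0,0,0]]]'

```text
time_s: 10.8
tcp_pos: [0.5704, 0.1274, 0.0355]
eef_rot: [-180.0, -0.0, 5.9]
contact_force: [-0.5, 0.4, 0.1]
gripper_width: 0.0005
gripper_force: 0.1
```

Request:
drive_tool --increments '[[[-1,0.008,0,0,0],[-1,0.016,0,0,0],[-1,0.016,0,0,0]]]'

```text
time_s: 11.18
tcp_pos: [0.5722, 0.1276, 0.0354]
eef_rot: [-180.0, 0.0, 5.9]
contact_force: [-0.3, 0.1, -1.0]
gripper_width: 0.0003
gripper_force: 0.6
```

Request:
drive_tool --increments '[[[-1,0.008,0,0,0],[-1,0.016,0,0,0],[-1,0.016,0,0,0]]]'

```text
time_s: 11.55
tcp_pos: [0.5736, 0.1276, 0.0353]
eef_rot: [180.0, 0.1, 5.9]
contact_force: [-3.7, 1.1, 0.9]
gripper_width: 0.0002
gripper_force: 2.1
```

Request:
drive_tool --increments '[[[-1,0.016,0,0,0],[-1,0,0,0,0],[-1,0.024,0,0,0],[-1,0.008,0,0,0],[-1,0.024,0,0,0]]]'

```text
time_s: 12.18
tcp_pos: [0.5768, 0.128, 0.0355]
eef_rot: [180.0, 0.0, 5.9]
contact_force: [-6.1, 1.2, 2.4]
gripper_width: 0.0007
gripper_force: 2.7
```

```bash
python3 st.py
```

```text
tcp in gauge mm -39.32 -0.5 z 0.03553309599180203
bearing x est -6.319926222672223 Fx,Fy -5.991785338683353 1.8545750961127707 12.175
```

Request:
drive_tool --increments '[[[-1,-0.012,0,0,0],[-1,0.012,0,0,0],[-1,0,0,0,0],[-1,0.02,0,0,0],[-1,0.02,0,0,0]]]'

```text
time_s: 12.8
tcp_pos: [0.5789, 0.1282, 0.0354]
eef_rot: [180.0, 0.1, 5.9]
contact_force: [-4.1, 1.9, 2.3]
gripper_width: 0.0005
gripper_force: 2.2
```

```bash
python3 st.py
```

```text
tcp in gauge mm -37.23 -0.48 z 0.03535708611926816
bearing x est -4.228518975012548 Fx,Fy -3.9074238667534664 2.3303863068365662 12.8
```

Request:
drive_tool --increments '[[[-1,-0.01,0,0,0],[-1,0.012,0,0,0],[-1,0,0,0,0],[-1,0.02,0,0,0],[-1,0.02,0,0,0]]]'

```text
time_s: 13.42
tcp_pos: [0.5816, 0.1284, 0.0354]
eef_rot: [180.0, 0.0, 5.9]
contact_force: [-3.0, 0.4, 2.4]
gripper_width: 0.0002
gripper_force: 1.8
```

```bash
python3 st.py
```

```text
tcp in gauge mm -34.53 -0.53 z 0.035427441830724264
bearing x est -1.5263445309323345 Fx,Fy -2.950309365534737 0.6852044293221087 13.425
```

Request:
drive_tool --increments '[[[-1,-0.005,0,0,0],[-1,0.008,0,0,0],[-1,0.003,0,0,0],[-1,0.015,0,0,0],[-1,0.015,0,0,0]]]'

```text
time_s: 14.05
tcp_pos: [0.5829, 0.1283, 0.0353]
eef_rot: [180.0, 0.1, 5.9]
contact_force: [-5.2, -0.9, 3.0]
gripper_width: 0.0006
gripper_force: 2.6
```

Run:
```python
import st
from h import *
im=capture('wrist');cv2.imwrite('pics/w4.png',cv2.resize(im[60:260,150:420,::-1],None,fx=2.95,fy=2.95,interpolation=cv2.INTER_CUBIC))
```

```text
tcp in gauge mm -33.22 -0.74 z 0.035344414390530585
bearing x est -0.21873783460602425 Fx,Fy -5.213994010470257 -0.34479819626440544 14.05
```

View pics/w4.png

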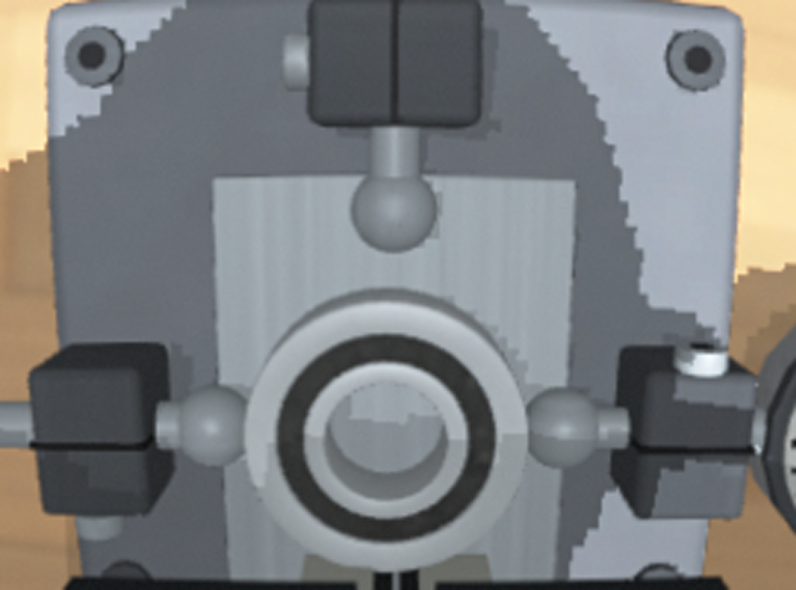

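The bearing is between the anvil (213,427) and the spindle (565,427), its centre near (388,436). The stop ball's front is at y 252 and the bearing's front rim at 289, so about 6 mm remains. It is about at the tight place, and I keep nudging.

Request:
drive_tool --increments '[[[-1,-0.01,0,0,0],[-1,0.008,0,0,0],[-1,0,0,0,0],[-1,0.015,0,0,0],[-1,0.015,0,0,0]]]'

```text
time_s: 14.72
tcp_pos: [0.585, 0.1287, 0.0353]
eef_rot: [180.0, 0.0, 5.9]
contact_force: [-4.3, -1.2, 2.2]
gripper_width: 0.0006
gripper_force: 2.3
```

```bash
python3 st.py
```

```text
tcp in gauge mm -31.09 -0.62 z 0.035326033212189856
bearing x est 1.9135247204248138 Fx,Fy -4.4210912621671214 -0.741053052481029 14.725
```

Request:
drive_tool --increments '[[[-1,-0.008,0,0,0],[-1,0.008,0,0,0],[-1,0,0,0,0],[-1,0.013,0,0,0],[-1,0.013,0,0,0]]]'

```text
time_s: 15.35
tcp_pos: [0.5868, 0.129, 0.0355]
eef_rot: [180.0, 0.0, 5.9]
contact_force: [-3.5, -1.4, 1.4]
gripper_width: 0.0001
gripper_force: 1.9
```

```bash
python3 st.py
```

```text
tcp in gauge mm -29.26 -0.45 z 0.03547044259808372
bearing x est 3.7448594884177346 Fx,Fy -3.6207686652656523 -1.0165192175695816 15.35
```

Request:
drive_tool --increments '[[[-1,0.003,0,0,0],[-1,0.006,0,0,0],[-1,0.006,0,0,0]]]'

```text
time_s: 15.72
tcp_pos: [0.5876, 0.1291, 0.0355]
eef_rot: [180.0, 0.0, 5.9]
contact_force: [-4.0, -1.0, 2.0]
gripper_width: 0.0006
gripper_force: 2.1
```

Request:
drive_tool --increments '[[[-1,0.003,0,0,0],[-1,0.003,0,0,0]]]'

```text
time_s: 15.98
tcp_pos: [0.5881, 0.1292, 0.0355]
eef_rot: [-180.0, -0.0, 5.9]
contact_force: [-3.6, -1.5, 0.5]
gripper_width: 0.0002
gripper_force: 1.8
```

```bash
python3 st.py
```

```text
tcp in gauge mm -27.94 -0.4 z 0.035495383750493305
bearing x est 5.057331102807904 Fx,Fy -3.7717449027305214 -1.1234967483713727 15.975
```

Request:
drive_tool --increments '[[[-1,0.003,0,0,0],[-1,0.003,0,0,0]]]'

```text
time_s: 16.23
tcp_pos: [0.5886, 0.1293, 0.0355]
eef_rot: [-180.0, -0.0, 5.9]
contact_force: [-2.9, -0.5, 0.9]
gripper_width: 0.0006
gripper_force: 1.5
```

Request:
drive_tool --increments '[[[-1,0.003,0,0,0],[-1,0.003,0,0,0]]]'

```text
time_s: 16.48
tcp_pos: [0.589, 0.1294, 0.0355]
eef_rot: [-180.0, -0.0, 5.9]
contact_force: [-1.5, -0.2, -1.3]
gripper_width: 0.0005
gripper_force: 1.2
```

```bash
python3 st.py
```

```text
tcp in gauge mm -27.07 -0.29 z 0.03553646345782542
bearing x est 5.932117829645261 Fx,Fy -1.4731666718772556 -0.05421393053367615 16.475
```

Request:
drive_tool --increments '[[[-1,0.002,0,0,0],[-1,0.002,0,0,0]]]'

```text
time_s: 16.73
tcp_pos: [0.5891, 0.1294, 0.0355]
eef_rot: [-180.0, -0.0, 5.9]
contact_force: [-2.1, -0.2, -0.2]
gripper_width: 0.0005
gripper_force: 1.2
```

Request:
drive_tool --increments '[[[-1,0.002,0,0,0],[-1,0.002,0,0,0]]]'

```text
time_s: 16.98
tcp_pos: [0.5892, 0.1294, 0.0355]
eef_rot: [-180.0, -0.0, 5.9]
contact_force: [-2.2, 0.4, 0.6]
gripper_width: 0.0004
gripper_force: 1.3
```

Run:
```python
import st
from h import *
im=capture('wrist');cv2.imwrite('pics/w5.png',cv2.resize(im[60:260,150:420,::-1],None,fx=2.95,fy=2.95,interpolation=cv2.INTER_CUBIC))
```

```text
tcp in gauge mm -26.83 -0.34 z 0.035524591940908325
bearing x est 6.173641200172813 Fx,Fy -2.173649805568877 0.5810840887265494 16.975
```

View pics/w5.png

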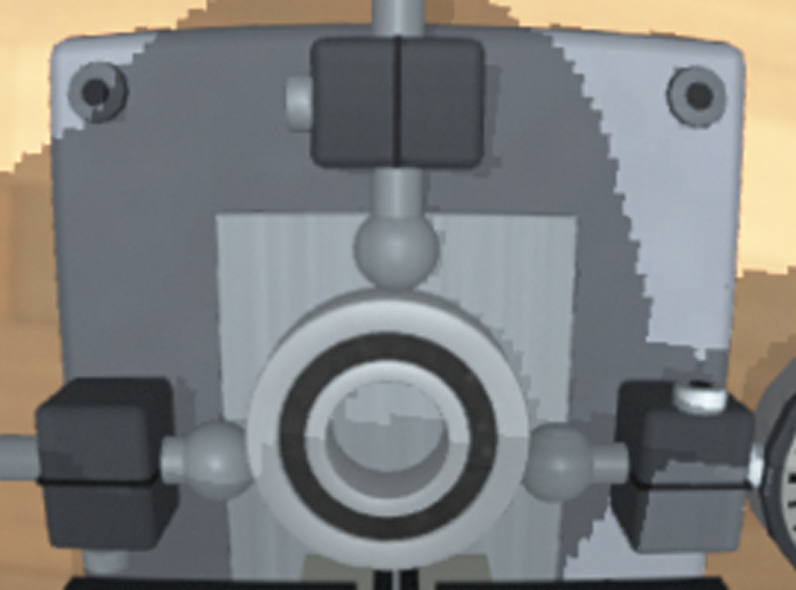

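The stop ball's front (y 291) now meets the bearing's front rim (y 289), with a gap below 0.5 mm. I continue with very small steps and watch for a rise in force.

Request:
drive_tool --increments '[[[-1,0.002,0,0,0],[-1,0.002,0,0,0],[-1,0.002,0,0,0]]]'

```text
time_s: 17.4
tcp_pos: [0.5896, 0.1294, 0.0355]
eef_rot: [-180.0, -0.0, 5.9]
contact_force: [-2.9, 0.4, 0.9]
gripper_width: 0.0007
gripper_force: 1.0
```

Request:
drive_tool --increments '[[[-1,0.002,0,0,0],[-1,0.002,0,0,0],[-1,0.002,0,0,0]]]'

```text
time_s: 17.77
tcp_pos: [0.5897, 0.1294, 0.0355]
eef_rot: [-180.0, -0.0, 5.9]
contact_force: [-2.6, 0.5, 0.7]
gripper_width: 0.0004
gripper_force: 1.1
```

```bash
python3 st.py
```

```text
tcp in gauge mm -26.38 -0.37 z 0.035501385511120226
bearing x est 6.623327599335045 Fx,Fy -2.5606172895095898 0.7379658249955885 17.775
```

Request:
drive_tool --increments '[[[-1,0.002,0,0,0],[-1,0.002,0,0,0],[-1,0.002,0,0,0]]]'

```text
time_s: 18.15
tcp_pos: [0.5899, 0.1294, 0.0355]
eef_rot: [-180.0, -0.0, 5.9]
contact_force: [-1.6, 1.5, 1.2]
gripper_width: 0.0006
gripper_force: 1.1
```

Request:
drive_tool --increments '[[[-1,0.002,0,0,0],[-1,0.002,0,0,0],[-1,0.002,0,0,0]]]'

```text
time_s: 18.52
tcp_pos: [0.5901, 0.1294, 0.0355]
eef_rot: [-180.0, 0.0, 5.9]
contact_force: [-2.7, 1.7, 1.4]
gripper_width: 0.0004
gripper_force: 1.4
```

```bash
python3 st.py
```

```text
tcp in gauge mm -25.99 -0.37 z 0.03547436201342094
bearing x est 7.010941348147238 Fx,Fy -2.5411286474078545 1.9209100026119164 18.525
```

Request:
drive_tool --increments '[[[-1,0.003,0,0,0],[-1,0.003,0,0,0],[-1,0.003,0,0,0]]]'

```text
time_s: 18.9
tcp_pos: [0.5903, 0.1294, 0.0354]
eef_rot: [180.0, 0.0, 5.9]
contact_force: [-4.5, 1.6, 2.3]
gripper_width: 0.0002
gripper_force: 2.0
```

Request:
drive_tool --increments '[[[-1,0.003,0,0,0],[-1,0.003,0,0,0],[-1,0.003,0,0,0]]]'

```text
time_s: 19.27
tcp_pos: [0.5904, 0.1294, 0.0354]
eef_rot: [180.0, 0.0, 5.9]
contact_force: [-5.0, 2.4, 2.7]
gripper_width: 0.0003
gripper_force: 2.6
```

```bash
python3 st.py
```

```text
tcp in gauge mm -25.65 -0.45 z 0.03542557734841495
bearing x est 7.346469494851494 Fx,Fy -4.708029757133933 2.887472824003741 19.275
```

Request:
drive_tool --increments '[[[-1,-0.02,0,0,0],[-1,-0.02,0,0,0],[-1,-0.008,0,0,0],[-1,-0.004,0,0,0],[-1,-0.004,0,0,0]]]'

```text
time_s: 19.9
tcp_pos: [0.5902, 0.1293, 0.0355]
eef_rot: [180.0, 0.0, 5.9]
contact_force: [-3.1, 0.5, 2.2]
gripper_width: 0.0006
gripper_force: 1.3
```

Request:
drive_tool --increments '[[[-1,0.003,0,0,0],[-1,0.003,0,0,0],[-1,0.003,0,0,0]]]'

```text
time_s: 20.27
tcp_pos: [0.5903, 0.1293, 0.0354]
eef_rot: [180.0, 0.0, 5.9]
contact_force: [-4.7, 0.5, 4.0]
gripper_width: 0.0002
gripper_force: 2.3
```

```bash
python3 st.py
```

```text
tcp in gauge mm -25.76 -0.53 z 0.03540178944575651
bearing x est 7.2386619999806605 Fx,Fy -4.594122549524401 0.969910013858305 20.275
```

Request:
drive_tool --increments '[[[-1,0.003,0,0,0],[-1,0.003,0,0,0],[-1,0.003,0,0,0]]]'

```text
time_s: 20.65
tcp_pos: [0.5904, 0.1293, 0.0354]
eef_rot: [180.0, 0.1, 5.9]
contact_force: [-6.0, 0.7, 3.0]
gripper_width: 0.0004
gripper_force: 2.9
```

```bash
python3 st.py
```

```text
tcp in gauge mm -25.64 -0.52 z 0.0353540851792579
bearing x est 7.3571392523121695 Fx,Fy -5.886495578093725 1.2626294908221585 20.65
```

The force has risen to 6 N at the same position as before (7.35 mm), so the bearing is against the stop. I back off straight and look.

Request:
drive_tool --increments '[[[-1,-0.01,0,0,0],[-1,-0.03,0,0,0],[-1,-0.1,0,0,0],[-1,-0.25,0,0,0],[-1,-0.25,0,0,0]]]'

```text
time_s: 21.28
tcp_pos: [0.5602, 0.1262, 0.0356]
eef_rot: [-180.0, 0.0, 5.9]
contact_force: [0.7, 0.1, -0.0]
gripper_width: 0.0005
gripper_force: 0.0
```

Request:
drive_tool --increments '[[[-1,-0.05,0,-0.2,0],[-1,-0.1,0,-0.5,0],[-1,-0.1,0,-0.5,0],[-1,-0.1,0,-0.5,0]]]'

```text
time_s: 21.78
tcp_pos: [0.5495, 0.1253, 0.0955]
eef_rot: [-180.0, -0.0, 5.9]
contact_force: [-0.1, 0.4, -0.9]
gripper_width: 0.0003
gripper_force: 0.0
```

Run:
```python
from h import *
g=(.6159,.1324,.1)
k=5;p=proj('wrist',gw(.01,0,.03,g))[0];x0,y0=int(p[0])-75,max(0,int(p[1])-58);print(x0,y0,p)
for q in [(0,.0305,.027),(0,-.0255,.027),(.0365,0,.027),(.005,.0005,.034),(.007,.0005,.034),(.005,.0005,.02)]:
    print(q,((proj('wrist',gw(*q,g))-[x0,y0])*k).round(1))
crop('wrist',x0,y0,150,118,k,'pics/w6.png')
```

```text
208 55 [283.47313951 113.57429471]
(0, 0.0305, 0.027) [[147.9 369.3]]
(0, -0.0255, 0.027) [[569.4 369.8]]
(0.0365, 0, 0.027) [[378.1  94. ]]
(0.005, 0.0005, 0.034) [[373.2 332.2]]
(0.007, 0.0005, 0.034) [[373.3 316.7]]
(0.005, 0.0005, 0.02) [[373.8 327.9]]
```

View pics/w6.png

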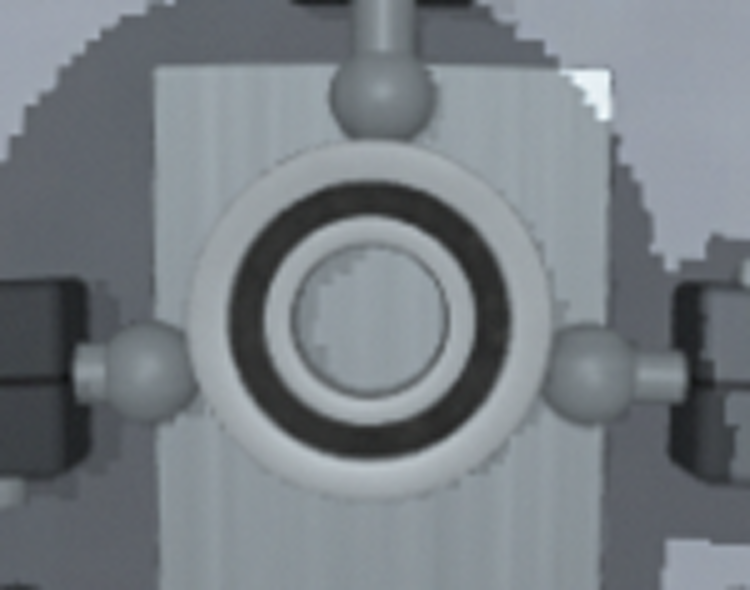

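The bearing's centre is at (370,318), about 6.7 mm beyond the line and slightly left. It touches the anvil ball (150,372), the spindle ball (590,374) and the stop ball (382,97), and the robot is clear. I hand the job in.

```bash
python3 -c "
from plant import job
print(job.close_job())"
```

```text
the job is handed in; nothing more can be done
None
```

The ball bearing was pushed home in the larger gauge and let go, and the job was handed in at about 22 s. The last picture shows it touching the anvil, spindle and end stop; the final push on it was about 6 N, and the hand-in returned no verdict.

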